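# Load the fitting reel on the ribbon winder

## Task

One of the three empty wooden reels has the hole that fits the ribbon winder's spindle with the least play; the others' holes are too small or far too wide. Put that reel upright over the spindle, all the way down so that it sits flat on the winder's turntable, and leave the other two reels standing where they are.

Things in the scene. Friction and masses are not known exactly. Their poses are not given: they have to be found in the camera images.
- spindle_foot (a point): Point on the axis of the ribbon winder's upright spindle, on the turntable's top face, 45 mm above the table; z up. Winder: fixed grey case 150 x 130 mm, 40 mm high; fixed aluminium turntable 72 mm across, 5 mm thick. Steel spindle 16 mm thick for 45 mm, then tapering to a 6 mm tip 62 mm above this point (107 mm above the table). A 6 mm tall dial and button sit 75 mm from the axis.
- reel_a_center (a point): Centre (half-way up, 25 mm above the underside) of a loose empty birch reel, standing upright on the table: 50 mm tall, top and bottom flanges 56 mm across and 9 mm thick, hub between them 49 mm across, about 50 g. z is its axis. Its through hole is 10 mm across.
- reel_b_center (a point): Centre (half-way up, 25 mm above the underside) of a loose empty birch reel of the same outer shape and size as reel a, standing upright: 50 mm tall, flanges 56 mm across. z is its axis. Its through hole is 26 mm across.
- reel_c_center (a point): Centre (half-way up, 25 mm above the underside) of a loose empty birch reel of the same outer shape and size as reel a, standing upright: 50 mm tall, flanges 56 mm across. z is its axis. Its through hole is 40 mm across.
Things that resemble listed ones, but are neither listed nor needed, are in the scene too. What is shaped like the part that bears reel_b_center but yellow is not meant.

How it is judged:
At the end, for the whole second after the job is handed in: The reel with the 26 mm hole is over the spindle and flat on the turntable: its centre within 10 mm of the spindle's axis and 19 to 31 mm above the turntable, its axis within 10 degrees of the spindle's, at rest. The other two reels are within 30 mm of where they started (horizontal distance between reel_b_center and spindle_foot below 0.01 m and z of reel_b_center in the frame of spindle_foot between 0.019 and 0.031 m and angle between the z axis of reel_b_center and the z axis of spindle_foot, either way round below 0.17 rad and linear speed of reel_b below 0.02 m/s and distance of each of reel_a_center, reel_c_center from where it was at the start of the episode below 0.03 m); the robot touches nothing.
It fails at once if one of the other two reels was moved by more than 30 mm (distance of any of reel_a_center, reel_c_center from where it was at the start of the episode above 0.03 m).
It also fails if it takes over 32 s, if anything falls off the work surface, if the arm or the gripper's body presses on something with over 40 N, if the wrist force passes 120 N, or if a joint passes its speed limit or range.

## Robot

A 7-joint arm with a two-finger parallel gripper is mounted at the origin on the work surface. World frame = base frame: x ahead of the robot, y to its left, z up, the work surface at z = 0. Lengths are in m, angles in rad, forces in N, time in s.
With the tool pointing down it reaches from about 0.425 to 0.925 m from the base axis. Payload 6.8 kg.
Tool frame: the origin (TCP) lies between the finger pads; the fingertips stand 17 mm ahead of it and the grasp point (between the pads) lies 2 mm behind it; z points along the fingers, x is the direction in which the jaws open and shut, and the axes are right-handed (so a half turn about z gives the same grasp; the last joint's range is limited). The gripper opens to 85 mm and grips with 20 to 120 N. Pads are 22 mm wide; open, the fingers measure 114 mm over their backs; the gripper's body (76 mm by 85 mm) begins 54 mm behind the grasp point. The pads swing forward as they close: fully open they stand 13 mm farther back than shut.
Start: joints at [1.113, 0.477, 0.022, 1.555, -0.011, 1.109, -0.083], TCP at [0.231, -0.634, 0.248] pointing down, gripper open.
Joint ranges: [-2.96, 2.96], [-0.34, 2.1], [-1.41, 1.46], [0.24, 2.44], [-1.37, 4.51], [0.17, 1.92], [-2.96, 2.96]. Speed limits (rad/s): [2.39, 2.39, 3.14, 3.14, 3.14, 3.14, 3.14].

## Interface

Orientations are given as a unit quaternion [w, x, y, z].
In Python, from station import readout, read_camera, get_calibration, bot, models gives the robot as it stands.
- The arm moves only by the tool carry_out, never from a script. Its argument "deltas" is a list of rows, each a list of 2 entries, a list of its own where there are three numbers: the shift along the tool's x, y, z in cm, then the turn about the tool's z in degrees. A call has 1 to 10 rows; each row is the pose to reach, as a shift and turn from the pose measured when the call began, along the tool's axes at that moment; what a row does not reach only later rows make up. A row lasts 1/8 s, in which the tool goes at most 62.5 mm and 10.7 degrees, less where a joint would pass 70% of its speed; a pose out of reach is approached as far as the arm can. A call with a gripper value outside its range is refused whole. "hand" is the opening, from 0 (shut) to 1 (fully open), set as the call begins (left out, the last holds). The fingers move at their own pace and stop on an object; "newtons" is the grip in N (left out, the last holds). Time passes only in rows, so rows that repeat a pose let the fingers close. It gives the time, the measured TCP pose, the force and the opening at its end, in the units of the state.
- readout.get_obs(): the state, without advancing time (a new reading comes with each control period).
- read_camera(name): name is "scene" or "top"; returns the picture (384x512x3 uint8, red, green, blue); there is no depth.
- get_calibration(name): a dict with "fov_y" (degrees; the focal length in pixels is half the picture's height over the tangent of half this angle, whatever the lens; pixels are square), "cx", "cy" (the principal point, pixels), "D" ([k1, k2, p1, p2, k3] as OpenCV has them; the pictures are not rectified), "world_from_camera" (4x4, takes a point from camera to world coordinates). Camera axes: x right, y down, z forward; pixel columns grow to the right and rows downward; lengths in m; the calibration is good to about 2 mm. A picture is of the moment at which its call begins. get_calibration takes no time and is no camera call.
- bot.hand_in(): hands the job in, once; it reports no verdict.
Trained networks look in the newest picture that a camera, given by its name, has taken for a name from the list of things; names that differ only in an ending like _2 or _b are one class to them, and where a whole thing is asked for, a point or a joint stands for the part that bears it (a point fixed in the world has none). Each returns a list of dicts, best first, with "score" (0 to 1); they miss things now and then, are a little off and sometimes report something else, mostly with a low value. They report only what shows in the picture. A call takes as long as a camera call. They do not tell look-alikes from the thing itself.
- models.spot_in(query, camera): "centre" ([row, column] in pixels, amid what is visible of it).
The state is a dict: "t": time; "q": joint angles; "joint_vel": joint speeds; "joint_torque": joint torques, N m; "eef_pos": TCP position; "tool_rot": TCP orientation; "contact_force": force on the tool from outside, world axes, zero at the start; "torque": the same for the moment, N m; "gripper_width": opening from 0.0 (shut) to 1.0 (fully open).
Only numpy, scipy, OpenCV 4.12 (cv2) and the standard library are available. Lean on these libraries where they do the work, as an engineer would, in place of code of your own. Each camera call takes 0.05 s, during which the arm holds its last target. There are 200 camera calls.

## Working session

There is one attempt and no reset: what is moved stays moved. The work goes in short steps, Python scripts to look and compute and a tool call to move; the robot and the scene stay as the last step left them, time stands still between calls to the robot, and variables do not carry over. Pictures are saved under pics/ and viewed, about 8 in all and at most 12, crops included, and the job is handed in when it is done.

Besides the shell and the picture viewer there is one more tool, called after "Request:" as name([rows], argument=value, ...), one row to a line, values as JSON. carry_out: Moves the arm, as the interface text tells. Its arguments: {"type":"object","properties":{"deltas":{"type":"array"},"hand":{"type":"number"},"newtons":{"type":"number"}},"required":["deltas"]}

```bash
mkdir -p pics
cat > h.py <<'E'
import numpy as np, cv2
from station import readout, read_camera, get_calibration, bot, models
def snap(cam,name):
    im=read_camera(cam); cv2.imwrite(f'pics/{name}.png',cv2.cvtColor(im,cv2.COLOR_RGB2BGR)); return im
def K(c):
    f=192/np.tan(np.radians(c['fov_y'])/2); return np.array([[f,0,c['cx']],[0,f,c['cy']],[0,0,1.]])
def ray(cam,rc,z):
    c=get_calibration(cam); T=np.array(c['world_from_camera'])
    p=cv2.undistortPoints(np.array([[[rc[1],rc[0]]]],float),K(c),np.array(c['D'],float))[0,0]
    d=T[:3,:3]@np.array([p[0],p[1],1]); o=T[:3,3]; return o+d*(z-o[2])/d[2]
def proj(cam,P):
    c=get_calibration(cam); T=np.linalg.inv(np.array(c['world_from_camera']))
    q,_=cv2.projectPoints(np.atleast_2d(np.array(P,float)),cv2.Rodrigues(T[:3,:3])[0],T[:3,3],K(c),np.array(c['D'],float)); return q[:,0,::-1]
E
python3 - <<'E'
from h import *
a=snap('top','t0');b=snap('scene','s0')
print(readout.get_obs())
for cam in('top','scene'):
    print(cam,np.round(get_calibration(cam)['world_from_camera'],3).tolist(),get_calibration(cam)['D'])
    for q in('reel_b_center','spindle_foot'):
        for d in models.spot_in(q,cam): print(q,np.round(d['centre'],1),round(d['score'],2),np.round(ray(cam,d['centre'],.05),3))
E
```

```text
{'t': 0.1, 'q': array([ 1.1128746 ,  0.47771194,  0.02232897,  1.55633631, -0.01152732,
        1.10928342, -0.08313172]), 'joint_vel': array([-0.00103512, -0.0021565 , -0.00060738, -0.00027888,  0.00016716,
       -0.00069479, -0.0003844 ]), 'joint_torque': array([ 3.84366052e-03, -5.97766614e+01,  1.61354173e+00, -2.81957370e+01,
        1.28266308e-02,  5.05397198e-03, -7.94454593e-06]), 'eef_pos': array([ 0.23118106, -0.6336505 ,  0.24743319]), 'tool_rot': array([-4.26079971e-04,  8.19365183e-01, -5.73271356e-01, -6.83962187e-04]), 'contact_force': array([ 1.07078635, -0.08342062,  0.13034109]), 'torque': array([-0.00240607,  0.01191042,  0.03365405]), 'gripper_width': 0.9991446975384793}
top [[0.006, -0.992, 0.124, 0.509], [-1.0, -0.002, 0.031, 0.008], [-0.031, -0.124, -0.992, 1.096], [0.0, 0.0, 0.0, 1.0]] [-0.0728096  0.         0.         0.         0.       ]
reel_b_center [126.6 207.9] 0.97 [0.783 0.142 0.05 ]
reel_b_center [179.4 212.5] 0.8 [0.653 0.128 0.05 ]
reel_b_center [191.3 254.4] 0.78 [0.625 0.028 0.05 ]
reel_b_center [162.7 285.4] 0.71 [ 0.694 -0.046  0.05 ]
spindle_foot [216.5 373. ] 0.87 [ 0.565 -0.252  0.05 ]
scene [[0.488, 0.546, -0.681, 1.432], [0.873, -0.31, 0.377, -0.401], [-0.005, -0.778, -0.628, 0.785], [0.0, 0.0, 0.0, 1.0]] [0.03809356 0.         0.         0.         0.        ]
reel_b_center [216.6 327.9] 0.74 [0.806 0.119 0.05 ]
reel_b_center [190.3 295. ] 0.68 [0.691 0.105 0.05 ]
reel_b_center [191.1 250.5] 0.65 [0.642 0.011 0.05 ]
reel_b_center [214.1 238.8] 0.6 [ 0.7   -0.051  0.05 ]
spindle_foot [219.5 130.1] 0.89 [ 0.597 -0.269  0.05 ]
```

View pics/t0.png

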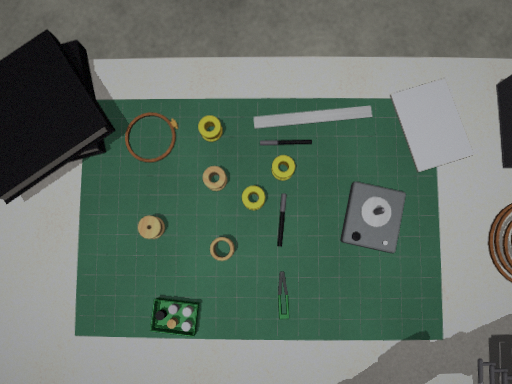

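View pics/s0.png

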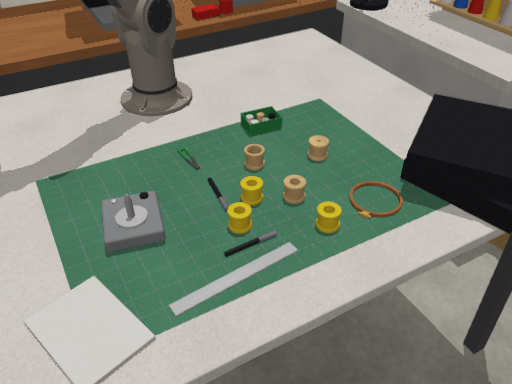

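Candidates in the top view, as (col,row). The wooden reels are at (215,178) with a mid-sized hole, (150,227) with a small hole = a, and (222,248) with a wide hole = c. The yellow look-alikes are at (210,127), (253,197) and (283,167). I choose the wooden one at (215,178) and check it in a close crop with the expected outlines drawn on it.

Run:
```python
from h import *
from scipy.optimize import minimize
im=cv2.imread('pics/t0.png'); 
a=np.linspace(0,2*np.pi,60,endpoint=False); circ=lambda c,r,z:np.c_[c[0]+r*np.cos(a),c[1]+r*np.sin(a),0*a+z]
g=cv2.GaussianBlur(cv2.cvtColor(im,cv2.COLOR_BGR2GRAY),(3,3),0).astype(np.float32)
def samp(P):
    q=proj('top',P).astype(np.float32); return cv2.remap(g,q[:,1].reshape(1,-1),q[:,0].reshape(1,-1),1)[0]
def fit(c0,r,z,pairs):
    cost=lambda c:-sum(s*np.median(samp(circ(c,rr,z))) for rr,s in pairs)
    best=min(((cost((c0[0]+i,c0[1]+j)),c0[0]+i,c0[1]+j) for i in np.arange(-.02,.021,.002) for j in np.arange(-.02,.021,.002)))
    return minimize(cost,best[1:],method='Nelder-Mead',options=dict(initial_simplex=[best[1:],(best[1]+.002,best[2]),(best[1],best[2]+.002)])).x
sp=fit(ray('top',(212,376),.045),.036,.045,[(.033,1),(.030,1),(.039,-1),(.042,-1)])
res={}
for n,px,hr in(('b',(178,215),.013),('c',(248,222),.020),('a',(227,150),.005)):
    c=ray('top',px,.05); res[n]=fit(c,0,.05,[(.026,1),((hr+.028)/2,1),(.031,-1),(.8*hr,-1)])
print(sp,res)
print('spindle tip ray z=.107',proj('top',[[*sp,.107]]), proj('scene',[[*sp,.107],[*sp,.045],[*res['b'],.05]]))
S=8
def crop(im,cam,P,circs,w=32):
    r,c=proj(cam,[P])[0].astype(int); o=cv2.resize(im[r-w:r+w,c-w:c+w],None,fx=6,fy=6,interpolation=2)
    for pts in circs:
        q=((proj(cam,pts)[:,::-1]-[c-w,r-w]+.5)*6).astype(int); cv2.polylines(o,[q.reshape(-1,1,2)],True,(0,0,255),1)
    return o
s=cv2.imread('pics/s0.png'); b=res['b']
L=[]
for m,cam in((im,'top'),(s,'scene')):
    L.append(np.hstack([crop(m,cam,[*b,.05],[circ(b,.028,.05),circ(b,.013,.05)]),crop(m,cam,[*sp,.05],[circ(sp,.036,.045),circ(sp,.003,.107)])]))
cv2.imwrite('pics/c0.png',cv2.resize(np.vstack(L),(600,600)))
```

```text
Traceback (most recent call last):
  File "h.py", line 12, in proj
    c=get_calibration(cam); T=np.linalg.inv(np.array(c['world_from_camera']))
ValueError: time passes only in moves, steps and waits
```

```bash
sed -i 's/^def snap/import functools\nget_calibration=functools.lru_cache(None)(get_calibration)\ndef snap/' h.py
cat > fit.py <<'E'
from h import *
from scipy.optimize import minimize
a=np.linspace(0,2*np.pi,60,endpoint=False); circ=lambda c,r,z:np.c_[c[0]+r*np.cos(a),c[1]+r*np.sin(a),0*a+z]
def fit(im,cam,c0,z,pairs):
    g=cv2.GaussianBlur(cv2.cvtColor(im,cv2.COLOR_BGR2GRAY),(3,3),0).astype(np.float32)
    def samp(P):
        q=proj(cam,P).astype(np.float32); return cv2.remap(g,q[:,1].reshape(1,-1),q[:,0].reshape(1,-1),1)[0]
    cost=lambda c:-sum(s*np.mean(samp(circ(c,rr,z))) for rr,s in pairs)
    b=min(((cost((c0[0]+i,c0[1]+j)),c0[0]+i,c0[1]+j) for i in np.arange(-.02,.021,.002) for j in np.arange(-.02,.021,.002)))[1:]
    return minimize(cost,b,method='Nelder-Mead',options=dict(initial_simplex=[b,(b[0]+.002,b[1]),(b[0],b[1]+.002)])).x
def crop(im,cam,P,circs,w=32):
    r,c=np.clip(proj(cam,[P])[0].astype(int),w,[384-w,512-w]); o=cv2.resize(im[r-w:r+w,c-w:c+w],None,fx=300/2/w,fy=300/2/w,interpolation=2); k=150/w
    for pts in circs:
        q=((proj(cam,pts)[:,::-1]-[c-w,r-w]+.5)*k).astype(int); cv2.polylines(o,[q.reshape(-1,1,2)],True,(0,0,255),1)
    return o
E
python3 - <<'E'
from fit import *
im=cv2.imread('pics/t0.png'); s=cv2.imread('pics/s0.png'); T,S='top','scene'
tp=[(.033,1),(.030,1),(.039,-1),(.042,-1)]
sp=fit(im,T,ray(T,(212,376),.045),.045,tp); print('sp',sp,fit(s,S,sp,.045,tp))
for n,px,hr in(('c',(248,222),.020),('a',(227,150),.005),('b',(178,215),.013)):
    pr=[(.026,1),((hr+.028)/2,1),(.030,-1),(.8*hr,-1)]
    b=fit(im,T,ray(T,px,.05),.05,pr); print(n,b,fit(s,S,b,.05,pr))
L=[np.hstack([crop(m,cam,[*b,.05],[circ(b,.028,.05),circ(b,.013,.05)]),crop(m,cam,[*sp,.05],[circ(sp,.036,.045),circ(sp,.003,.107)])]) for m,cam in((im,T),(s,S))]
cv2.imwrite('pics/c0.png',np.vstack(L))
E
```

```text
sp [ 0.57785748 -0.26094554] [ 0.57785325 -0.26247583]
c [0.48890698 0.10513728] [0.49131207 0.10220817]
a [0.53915006 0.27951353] [0.54129694 0.27575232]
b [0.65902737 0.12549644] [0.66062052 0.12259054]
```

View pics/c0.png

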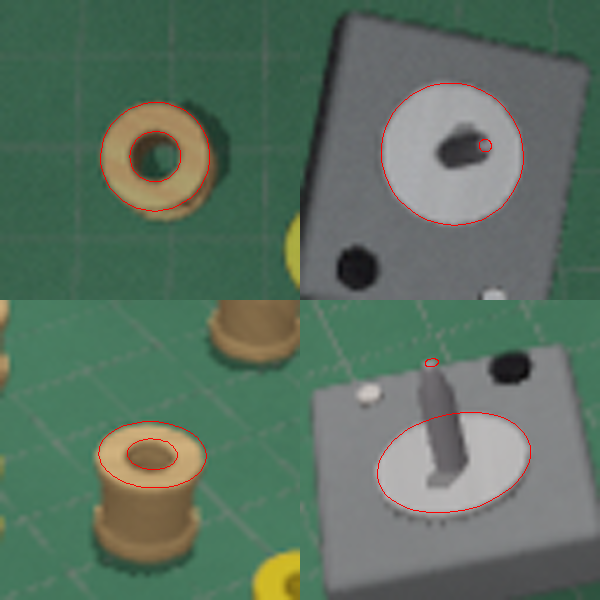

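The crops settle it: the wooden reel at (215,178) has outlines matching a 56 mm flange and a 26 mm hole. The turntable circle also fits, and the cameras agree within 3 mm. I average the two cameras: reel b at (0.6597, 0.1245), spindle at (0.578, -0.2617).

```bash
cat > go.py <<'E'
from h import *
import sys
from scipy.spatial.transform import Rotation as R
def d(x,y,z):
    o=readout.get_obs(); r=R.from_quat(np.roll(o['tool_rot'],-1)); print('t',round(o['t'],2),'pos',o['eef_pos'].round(4),'w',round(o['gripper_width'],3),'F',o['contact_force'].round(1),'x-axis',r.as_matrix()[:,0].round(3),'z',r.as_matrix()[:,2].round(3))
    print('cm in tool:',(r.inv().apply(np.array([x,y,z])-o['eef_pos'])*100).round(2))
if __name__=='__main__': d(*map(float,sys.argv[1:]))
E
python3 go.py .6597 .1245 .2474
```

```text
t 0.3 pos [ 0.2313 -0.634   0.248 ] w 1.001 F [0.3 0.2 0.5] x-axis [ 0.343 -0.939 -0.001] z [-0.     0.001 -1.   ]
cm in tool: [-56.57 -66.24   0.09]
```

Request:
carry_out([
  [[-56.6,-66.2,0],0],
  [[-56.6,-66.2,0],0],
  [[-56.6,-66.2,0],0],
  [[-56.6,-66.2,0],0],
  [[-56.6,-66.2,0],0],
  [[-56.6,-66.2,0],0],
  [[-56.6,-66.2,0],0],
  [[-56.6,-66.2,0],0],
  [[-56.6,-66.2,0],0],
  [[-56.6,-66.2,0],0],
], hand=1, newtons=30)

```text
t: 1.55
eef_pos: [0.5391, -0.0881, 0.2486]
tool_rot: [-0.0, 0.819, -0.573, 0.0]
contact_force: [1.0, -0.1, -0.5]
gripper_width: 1.001
```

```bash
python3 go.py .6597 .1245 .13
```

```text
t 1.55 pos [ 0.5391 -0.0881  0.2486] w 1.001 F [ 1.  -0.1 -0.5] x-axis [ 0.342 -0.94  -0.   ] z [ 0.  0. -1.]
cm in tool: [-15.85 -18.6   11.87]
```

Request:
carry_out([
  [[-15.9,-18.6,11.9],0],
  [[-15.9,-18.6,11.9],0],
  [[-15.9,-18.6,11.9],0],
  [[-15.9,-18.6,11.9],0],
  [[-15.9,-18.6,11.9],0],
  [[-15.9,-18.6,11.9],0],
  [[-15.9,-18.6,11.9],0],
  [[-15.9,-18.6,11.9],0],
])

```text
t: 2.55
eef_pos: [0.6598, 0.1227, 0.1308]
tool_rot: [-0.0, 0.818, -0.575, 0.001]
contact_force: [1.2, 0.4, -1.0]
gripper_width: 0.998
```

```bash
python3 go.py .6597 .1245 .041
```

```text
t 2.55 pos [0.6598 0.1227 0.1308] w 0.998 F [ 1.2  0.4 -1. ] x-axis [ 0.34  -0.941  0.001] z [ 0.002 -0.001 -1.   ]
cm in tool: [-0.19 -0.04  8.98]
```

Request:
carry_out([
  [[-0.2,0,5],0],
  [[-0.2,0,9],0],
  [[-0.2,0,9],0],
  [[-0.2,0,9],0],
  [[-0.2,0,9],0],
])

```text
t: 3.18
eef_pos: [0.6609, 0.1247, 0.0433]
tool_rot: [-0.002, 0.818, -0.575, 0.002]
contact_force: [-0.3, 0.9, 1.1]
gripper_width: 0.999
```

Request:
carry_out([
  [[0,0,0],0],
  [[0,0,0],0],
  [[0,0,0],0],
  [[0,0,0],0],
  [[0,0,0],0],
  [[0,0,0],0],
  [[0,0,0],0],
  [[0,0,0],0],
], hand=0.3, newtons=30)

```text
t: 4.18
eef_pos: [0.6619, 0.1248, 0.0451]
tool_rot: [-0.002, 0.818, -0.575, 0.003]
contact_force: [-1.4, -1.0, 8.6]
gripper_width: 0.642
```

```bash
python3 go.py .6597 .1245 .161
```

```text
t 4.17 pos [0.6619 0.1248 0.0451] w 0.642 F [-1.4 -1.   8.6] x-axis [ 0.339 -0.941  0.002] z [ 0.008  0.    -1.   ]
cm in tool: [ -0.02   0.13 -11.59]
```

The grip holds at 0.642, about 55 mm, which matches the 56 mm flange. I lift and look.

Request:
carry_out([
  [[0,0.1,-2],0],
  [[0,0.1,-7],0],
  [[0,0.1,-12],0],
  [[0,0.1,-12],0],
  [[0,0.1,-12],0],
  [[0,0.1,-12],0],
])

```text
t: 4.92
eef_pos: [0.659, 0.1241, 0.1637]
tool_rot: [-0.001, 0.818, -0.575, 0.002]
contact_force: [0.3, 0.0, -1.4]
gripper_width: 0.642
```

Run:
```python
from fit import *
from go import d
im=snap('scene','s1');im2=snap('top','t1');d(.578,-.2617,.165)
p=readout.get_obs()['eef_pos']; z=p[2]+.005
L=np.hstack([crop(cv2.imread(f'pics/{n}.png'),c,p,[circ(p,.028,z),circ(p,.028,z-.05)],40) for n,c in(('s1','scene'),('t1','top'))])
cv2.imwrite('pics/c1.png',L)
```

```text
t 5.03 pos [0.6592 0.1242 0.1637] w 0.646 F [ 0.2 -0.8 -0.2] x-axis [ 0.339 -0.941  0.002] z [ 0.005 -0.    -1.   ]
cm in tool: [33.54 20.74 -0.16]
```

View pics/c1.png

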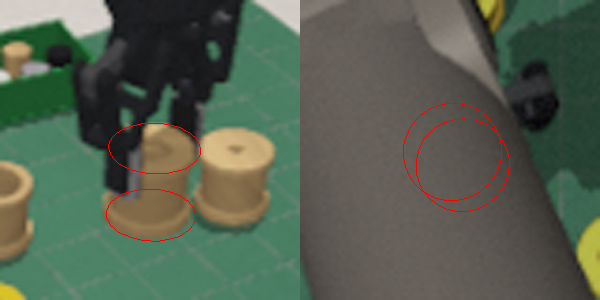

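The scene view shows the reel lifted and upright between the fingers, its bottom flange close to the drawn circle at about (150,215). The top view is blocked by the arm. Next I carry it over the spindle.

Request:
carry_out([
  [[3,1.9,-0.5],0],
  [[8,5,-0.5],0],
  [[13,8,-0.5],0],
  [[18,11.1,-0.5],0],
  [[23,14.2,-0.5],0],
  [[28,17.3,-0.5],0],
  [[32,19.8,-0.5],0],
  [[33.5,20.7,-0.5],0],
  [[33.5,20.7,-0.5],0],
  [[33.5,20.7,-0.5],0],
])

```text
t: 6.28
eef_pos: [0.579, -0.2584, 0.1682]
tool_rot: [-0.002, 0.819, -0.573, 0.002]
contact_force: [-0.7, 1.2, -0.5]
gripper_width: 0.642
```

Run:
```python
from fit import *
from go import d
im=snap('scene','s2');snap('top','t2');d(.578,-.2617,.088)
p=readout.get_obs()['eef_pos']; z=p[2]+.005
L=np.hstack([crop(cv2.imread(f'pics/{n}.png'),c,p-[0,0,.05],[circ(p,.028,z),circ(p,.028,z-.05)],48) for n,c in(('s2','scene'),('t2','top'))])
cv2.imwrite('pics/c2.png',L)
```

```text
t 6.38 pos [ 0.579  -0.2585  0.1683] w 0.642 F [ 0.3  0.2 -0.2] x-axis [ 0.343 -0.939  0.001] z [ 0.006  0.001 -1.   ]
cm in tool: [0.26 0.25 8.03]
```

View pics/c2.png

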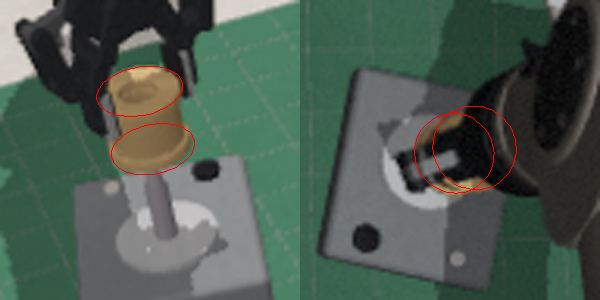

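The reel hangs upright above the spindle: reel bottom near (152,170) and tip near (155,180) in the scene crop. Centre error is about 3 mm, so I correct it while descending in stages.

Request:
carry_out([
  [[0.3,0.1,0],0],
  [[0.3,0.1,0],0],
  [[0.3,0.1,1],0],
  [[0.3,0.1,2],0],
  [[0.3,0.1,3],0],
  [[0.3,0.1,4],0],
  [[0.3,0.1,4],0],
  [[0.3,0.1,4],0],
])

```text
t: 7.38
eef_pos: [0.5796, -0.2617, 0.1285]
tool_rot: [-0.002, 0.819, -0.573, 0.002]
contact_force: [0.1, -0.3, -0.1]
gripper_width: 0.643
```

```bash
python3 go.py .578 -.2617 .09
```

```text
t 7.38 pos [ 0.5796 -0.2617  0.1285] w 0.643 F [ 0.1 -0.3 -0.1] x-axis [ 0.343 -0.939  0.001] z [ 0.006  0.001 -1.   ]
cm in tool: [-0.06  0.17  3.85]
```

No contact so far. I continue down to about 2 mm above seating.

Request:
carry_out([
  [[0,0,1],0],
  [[0,0,2],0],
  [[0,0,3],0],
  [[0,0,3.6],0],
  [[0,0,3.6],0],
  [[0,0,3.6],0],
])

```text
t: 8.12
eef_pos: [0.58, -0.2617, 0.0927]
tool_rot: [-0.002, 0.819, -0.573, 0.002]
contact_force: [0.8, 0.4, -0.3]
gripper_width: 0.645
```

```bash
python3 go.py .578 -.2617 .09
```

```text
t 8.12 pos [ 0.58   -0.2617  0.0927] w 0.645 F [ 0.8  0.4 -0.3] x-axis [ 0.343 -0.939  0.002] z [ 0.006  0.001 -1.   ]
cm in tool: [-0.07  0.19  0.27]
```

Request:
carry_out([
  [[0,0,0.2],0],
  [[0,0,0.3],0],
  [[0,0,0.3],0],
])

```text
t: 8.5
eef_pos: [0.5802, -0.2618, 0.0902]
tool_rot: [-0.002, 0.819, -0.573, 0.003]
contact_force: [-1.1, 1.5, 3.2]
gripper_width: 0.641
```

Request:
carry_out([
  [[0,0,0],0],
  [[0,0,0],0],
  [[0,0,0],0],
  [[0,0,0],0],
  [[0,0,0],0],
  [[0,0,0],0],
], hand=1)

```text
t: 9.25
eef_pos: [0.5802, -0.2618, 0.0901]
tool_rot: [-0.002, 0.819, -0.573, 0.003]
contact_force: [-0.2, -0.9, -0.1]
gripper_width: 1.0
```

Request:
carry_out([
  [[0,0,-2],0],
  [[0,0,-6],0],
  [[0,0,-12],0],
  [[-4,-4,-16],0],
  [[-9,9,-16],0],
  [[-14,14,-16],0],
  [[-19,19,-16],0],
  [[-19,19,-16],0],
])

```text
t: 10.25
eef_pos: [0.3578, -0.1561, 0.2497]
tool_rot: [-0.002, 0.819, -0.573, 0.004]
contact_force: [-0.2, 0.2, 0.9]
gripper_width: 1.0
```

Run:
```python
from fit import *
from go import d
snap('scene','s3');snap('top','t3');d(.578,-.2617,.3)
sp=np.array([.578,-.2617])
L=np.hstack([crop(cv2.imread(f'pics/{n}.png'),c,[*sp,.07],[circ(sp,.028,.095),circ(sp,.028,.045)],32) for n,c in(('s3','scene'),('t3','top'))])
w=cv2.resize(np.hstack([cv2.imread('pics/s3.png'),cv2.imread('pics/t3.png')]),(600,225))
cv2.imwrite('pics/c3.png',np.vstack([L,w]))
```

```text
t 10.35 pos [ 0.3526 -0.155   0.2482] w 1.004 F [ 0.6 -0.7 -0.3] x-axis [ 0.342 -0.94   0.001] z [ 0.002 -0.001 -1.   ]
cm in tool: [ 17.74 -17.54  -5.13]
```

View pics/c3.png

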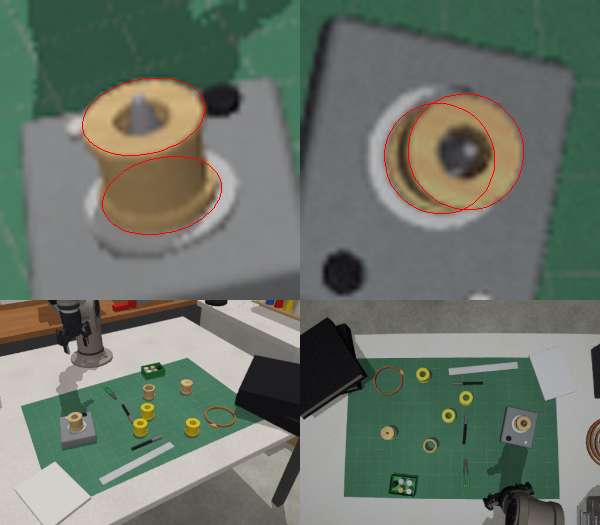

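The reel sits flat over the spindle, with both flanges on the predicted circles in both views. The other reels stand where they were and the gripper is clear, so I hand in.

```bash
python3 -c "
from h import *
print(bot.hand_in())"
```

```text
the job is handed in; nothing more can be done
None
```

I put the wooden reel with the 26 mm hole over the spindle and seated it on the turntable, then handed the job in at about 10.4 s of the 32 s allowed.

- **Choice:** I picked the wooden reel at (215,178) in the top picture. The outlines drawn for a 56 mm flange and a 26 mm hole matched it in both cameras. The yellow look-alikes were left alone.
- **Insertion:** I met no contact force on the way down, and about 3 N when the reel touched the turntable. I then opened the gripper and moved it clear.
- **Last check:** Both flanges lay on the circles expected for a seated reel, within about 2 mm in both views. The other two reels looked unmoved; I did not measure them again.
- **Disagreements:** The two cameras' positions differed by about 1.5–4 mm, so I used the average for the reel and the spindle. The measured tool position ended about 2 mm off the averaged spindle position. That is inside the 5 mm play of the hole.

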